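# Arrange the study table display

### The job

Tidy up the study table. First stand the round dark wooden riser on the middle of the round green felt mat and then set the white rabbit upright in the middle of the riser's top; lay the purple eraser flat on the table exactly midway between the felt mat and the pencil holder, and lay the spoon-shaped bookmark on top of the red notebook, in the middle of its cover and lengthwise along it. Leave the green eraser and the blue bird where they are.

Things in the scene. Friction and masses are not known exactly. Their poses are not given: they have to be found in the camera images.
- riser: Loose round riser (plinth) of dark wood, a plain upright disc 58 mm in diameter and 30 mm high, 60 g. Origin: centre of its underside; z up.
- rabbit: Loose white ceramic rabbit figurine, sitting upright, 90 g, 72 mm high to the ear tips. Its body is an upright cylinder 40 mm in diameter from the base up to 34 mm height (may be gripped from any side there); above it the head and ears. Origin: centre of its underside; z up, it looks along its -x.
- eraser: Loose purple silicone eraser, a block 50 mm long (its x), 22 mm wide (its y) and 14 mm high (z), 20 g. Origin: centre of its underside.
- bookmark: Loose stainless steel bookmark shaped like a flat spoon, 125 mm long and 5 mm thick, 35 g, lying flat. A straight handle 12 mm wide runs along its x from -65 mm to the round bowl (26 mm wide, centre at x = +47 mm, end at +60 mm). Origin: underside, on the handle's centreline, close to the centre of mass; z up.
- mat: Fixed round green felt mat, 90 mm in diameter, 3 mm thick. Origin: centre of its underside, on the table. Its x axis points at the pencil holder.
- holder: Pencil holder, fixed to the table: a black round base 88 mm in diameter and 12 mm high, on which a yellow plastic cup 76 mm in diameter turns freely; cup rim at 100 mm, pencil tips up to 152 mm above the table. Origin: centre of the base's underside. It stands 240 mm from the mat, centre to centre, on the far side of the mat as seen from the robot.
- notebook: Closed red notebook, fixed, lying flat: 164 mm long (its x), 114 mm wide (its y), 16 mm thick. Origin: centre of its underside, on the table; the cover's top is at z = 16 mm.
- green_eraser: Loose green eraser, 50 x 22 x 14 mm (x, y, z). Not to be moved. Origin: centre of its underside.
- bird: Loose blue ceramic bird figurine, 47 mm high, body 42 mm in diameter, with an orange beak. Not to be moved. Origin: centre of its underside.
Not all that is in view belongs to the job. There is more than one size of the mat; the one meant has the size given above.

How it is judged:
On the way, in this order (a step that is already met when the one before it is completed fails the run):
1. the riser stands on the felt mat (horizontal distance between riser and mat below 0.012 m and height (world z) of riser below 0.008 m and angle between riser's own z axis and vertical below 0.1 rad), for 0.2 s.
2. the rabbit stands on the riser, which is still on the mat (all of step 1 and horizontal distance between rabbit and riser below 0.012 m and z of rabbit in the frame of riser between 0.025 and 0.035 m and angle between rabbit's own z axis and vertical below 0.12 rad), for 0.2 s.
At the end, for the whole second after the job is handed in: Riser upright on the mat, rabbit upright on the riser, each within 12 mm of centre; purple eraser flat on the table within 15 mm of midway between mat and pencil holder; bookmark flat on the notebook, within 15 mm of its centre and 0.2 rad of its length; all released, at rest (all of step 2 and x of eraser in the frame of mat between 0.105 and 0.135 m and y of eraser in the frame of mat between -0.015 and 0.015 m and height (world z) of eraser below 0.006 m and angle between each of eraser, bookmark's own z axis and vertical below 0.12 rad and x of bookmark in the frame of notebook between -0.015 and 0.015 m and y of bookmark in the frame of notebook between -0.015 and 0.015 m and z of bookmark in the frame of notebook between 0.012 and 0.02 m and angle between the x axis of bookmark and the x axis of notebook, either way round below 0.2 rad and linear speed of each of riser, rabbit, eraser, bookmark below 0.02 m/s); the robot touches nothing.
It fails at once if the green eraser is moved by more than 20 mm (distance of green_eraser from where it was at the start of the episode above 0.02 m).
It fails at once if the blue bird is moved by more than 20 mm (distance of bird from where it was at the start of the episode above 0.02 m).
It also fails if it takes over 120 s, if anything falls off the work surface, if the arm or the gripper's body presses on something with over 40 N, if the wrist force passes 120 N, or if a joint passes its speed limit or range.

### The arm

A 6-joint arm with a two-finger parallel gripper is mounted at the origin on the work surface. World frame = base frame: x ahead of the robot, y to its left, z up, the work surface at z = 0. Lengths are in m, angles in rad, forces in N, time in s.
With the tool pointing down it reaches from about 0.225 to 0.875 m from the base axis. Payload 3.4 kg.
Tool frame: the origin (TCP) lies at the very end of the fingers, on their centre line; the grasp point (between the pads) lies 19 mm behind it; z points along the fingers, y is the line along which they close (so a half turn about z gives the same grasp; the last joint's range is limited). The gripper opens to 85 mm and grips with 20 to 120 N. Pads are 22 mm wide; open, the fingers measure 114 mm over their backs; the gripper's body (76 mm by 85 mm) begins 54 mm behind the grasp point. The pads swing forward as they close: fully open they stand 13 mm farther back than shut.
Start: joints at [-1.308, 0.276, 1.505, -0, 1.361, -0.121], TCP at [0.215, -0.533, 0.231] pointing down, gripper open.
Joint ranges: [-2.89, 2.89], [-0.75, 2.08], [0.22, 2.7], [-1.18, 4.32], [0.11, 2.71], [-2.7, 2.7]. Speed limits (rad/s): [2.57, 2.57, 3.14, 3.14, 3.14, 3.14].

### API

Orientations are given as a unit quaternion [w, x, y, z].
In Python, from rig import sense, viewer, workorder gives the robot as it stands. The module is installed in compiled form; this text tells all that it offers.
- The arm moves only by the shell command python3 -m creep 'ROWS' [FORCE]. ROWS is JSON, a list of rows, each a list of 5 numbers: the shift along the tool's x, y, z in m, then the turn about the tool's z in rad, then the opening, from 0 (shut) to 1 (fully open). In form: [[dx, dy, dz, turn, jaw], ...]. A call has 1 to 8 rows; each row shifts and turns the commanded pose from where the row before left it, along the tool's axes as they then stand; what a row does not reach is not made up. A row lasts 1/12 s, in which the tool goes at most 41.7 mm and 7.16 degrees, less where a joint would pass 70% of its speed; a pose out of reach is approached as far as the arm can. A call with a gripper value outside its range is refused whole. The fingers move at their own pace and stop on an object; FORCE is the grip in N (left out, the last holds). Time passes only in rows, so rows that do not move let the fingers close. It gives the time, the measured TCP pose, the force, the opening and the grip force at its end, in the units of the state.
- sense(): the state, without advancing time (a new reading comes with each control period).
- viewer.snapshot(name): name is "side" or "top" or "wrist"; returns the picture (384x512x3 uint8, blue, green, red); there is no depth.
- viewer.camera_params(name): a dict with "camera_matrix" (3x3 intrinsics, pixels), "camera_from_world" (4x4, takes a point from world to camera coordinates). Camera axes: x right, y up, looking along -z (the intrinsics and any distortion apply to the point x, -y, -z); pixel columns grow to the right and rows downward; lengths in m; the calibration is good to about 2 mm. A picture is of the moment at which its call begins: read the wrist's pose just before it. camera_params takes no time and is no camera call; for the wrist camera it gives the pose at the moment of the call.
- workorder.finish_job(): hands the job in; it is judged then, once.
The state is a dict: "clock": time; "joint_positions": joint angles; "qd": joint speeds; "effort": joint torques, N m; "eef_pos": TCP position; "orientation": TCP orientation; "ft_force": force on the tool from outside, world axes, zero at the start; "torque": the same for the moment, N m; "grip_width": finger opening in m; "gripper_force": force on a finger pad.
Only numpy, scipy, OpenCV 4.12 (cv2) and the standard library are available. Lean on these libraries where they do the work, as an engineer would, in place of code of your own. Each camera call takes 0.05 s, during which the arm holds its last target. There are 200 camera calls.

## Working session

There is one attempt and no reset: what is moved stays moved. The work goes in short steps, Python scripts to look and compute and a shell command to move; the robot and the scene stay as the last step left them, time stands still between calls to the robot, and variables do not carry over. Pictures are saved under pics/ and viewed, at most 17 in all, crops included, and the job is handed in when it is done.

```bash
mkdir -p pics; ls; python3 - <<'E'
from rig import sense, viewer
import cv2,numpy as np
s=sense();print(s)
for n in("top","side"):
    im=viewer.snapshot(n);cv2.imwrite(f"pics/{n}0.png",im)
    p=viewer.camera_params(n);print(n,{k:np.round(v,4).tolist() for k,v in p.items()})
E
```

```text
pics
{'clock': 0.0, 'joint_positions': array([-1.30800897e+00,  2.76610688e-01,  1.50613482e+00, -2.18209833e-05,
        1.36070292e+00, -1.21026022e-01]), 'qd': array([-6.46386933e-04,  7.32629585e-04,  7.93862584e-04,  1.45821181e-03,
        4.96043235e-06,  8.05488963e-04]), 'effort': array([-1.94170225e-04, -4.16777802e+01, -2.45806110e+01, -3.37423062e-04,
        1.11656031e-02, -1.01437263e-05]), 'eef_pos': array([ 0.21514913, -0.53265985,  0.23043009]), 'orientation': array([-9.24799833e-04,  9.81641497e-01,  1.90733087e-01, -7.63557510e-05]), 'ft_force': array([ 0.20344556,  0.67645155, -0.87863312]), 'torque': array([-0.01981466, -0.00305299, -0.02155647]), 'gripper_force': 0.0, 'grip_width': 0.08535720676917793}
top {'camera_matrix': [[451.9044, 0.0, 255.6958], [0.0, 451.9044, 191.562], [0.0, 0.0, 1.0]], 'camera_from_world': [[0.0072, -1.0, 0.0002, -0.0064], [0.985, 0.0071, 0.1723, -0.5377], [-0.1723, -0.001, 0.985, -1.0848], [0.0, 0.0, 0.0, 1.0]]}
side {'camera_matrix': [[490.5857, 0.0, 255.709], [0.0, 490.5857, 186.4216], [0.0, 0.0, 1.0]], 'camera_from_world': [[-0.9548, -0.2972, -0.0094, 0.5387], [0.1545, -0.5228, 0.8383, -0.1028], [-0.2541, 0.7989, 0.5451, -1.2652], [0.0, 0.0, 0.0, 1.0]]}
```

View pics/top0.png

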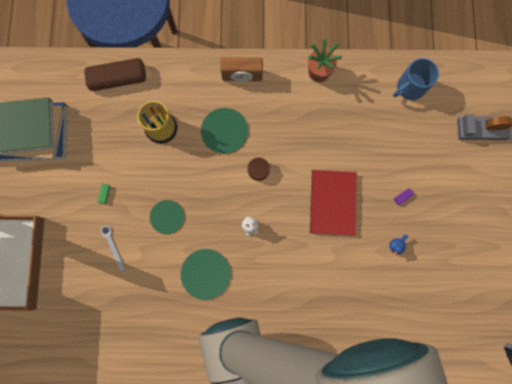

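View pics/side0.png

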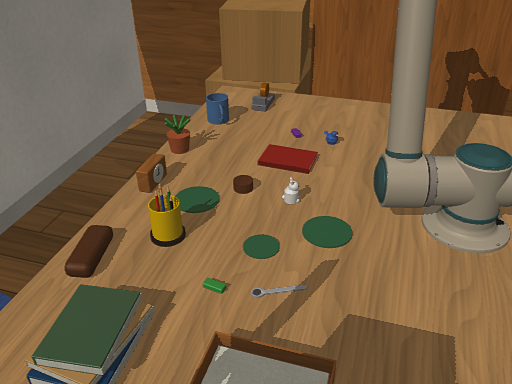

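The top view shows the small mat at (168,217), riser (259,169), rabbit (250,226), notebook (333,202), purple eraser (404,197), bookmark (113,248), holder (158,125) and green eraser (104,194). The bird is at (398,245).

```bash
cat > h.py <<'E'
import numpy as np,cv2
from rig import sense,viewer
def cam(n):
    p=viewer.camera_params(n);return np.array(p["camera_matrix"]),np.array(p["camera_from_world"])
def ray(c,uv,z):
    K,T=c;uv=np.atleast_2d(np.asarray(uv,float));R=T[:3,:3];o=-R.T@T[:3,3]
    d=np.c_[(uv[:,0]-K[0,2])/K[0,0],-(uv[:,1]-K[1,2])/K[1,1],-np.ones(len(uv))]@R
    return (o+d*((z-o[2])/d[:,2])[:,None])[:,:2]
def proj(c,P):
    K,T=c;q=np.atleast_2d(P)@T[:3,:3].T+T[:3,3]
    return np.c_[K[0,0]*q[:,0]/-q[:,2]+K[0,2],K[1,1]*-q[:,1]/-q[:,2]+K[1,2]]
def blobs(im,lo,hi,box=None,amin=20):
    """contours in an HSV range, within box (u0,v0,u1,v1), biggest first"""
    m=cv2.inRange(cv2.cvtColor(im,cv2.COLOR_BGR2HSV),np.array(lo),np.array(hi))
    if box is not None:
        k=np.zeros_like(m);k[box[1]:box[3],box[0]:box[2]]=255;m&=k
    cs=cv2.findContours(m,cv2.RETR_EXTERNAL,cv2.CHAIN_APPROX_NONE)[0]
    return sorted([c[:,0,:] for c in cs if cv2.contourArea(c)>=amin],key=lambda c:-cv2.contourArea(c))
def rect(P):
    """centre, long, short (mm), angle of long side, from points in the plane"""
    (c,(w,h),a)=cv2.minAreaRect((np.asarray(P)*1000).astype(np.float32));a=np.radians(a)
    if w<h:w,h,a=h,w,a+np.pi/2
    return np.round(np.array(c)/1000,4),round(w,1),round(h,1),round((a+np.pi/2)%np.pi-np.pi/2,3)
E
python3 - <<'E'
from h import *
im=viewer.snapshot("top");c=cam("top")
hsv=cv2.cvtColor(im,cv2.COLOR_BGR2HSV)
for n,(u,v) in dict(mat=(168,217),ris=(259,169),rab=(250,224),nb=(333,202),er=(404,197),bm=(115,250),gr=(104,194),bird=(398,246),bg=(300,260),hold=(163,138),cup=(150,110)).items(): print(n,hsv[v,u])
for n,lo,hi,box,z in [("mat",(70,80,30),(90,255,160),(140,190,195,245),.003),("notebook",(170,120,60),(180,255,255),(290,150,380,250),.016),
 ("notebook0",(0,200,60),(4,255,255),(290,150,380,250),.016),
 ("eraser",(125,80,40),(150,255,255),(385,180,425,212),.014),("green",(45,120,40),(68,255,255),(85,175,125,212),.014),
 ("bookmark",(0,0,60),(180,70,255),(90,215,135,280),.005),("riser",(0,0,0),(180,255,90),(240,150,280,185),.03),
 ("rabbit",(0,0,120),(180,60,255),(235,210,265,243),.02),("bird",(100,80,40),(122,255,255),(380,225,415,262),.025),
 ("cup",(20,150,60),(32,255,255),(130,90,185,150),.1)]:
    for b in blobs(im,lo,hi,box)[:2]: print(n,len(b),rect(ray(c,b,z)),b.mean(0).round(1))
x=np.hstack([cv2.resize(im[90:290,70:280],None,fx=2.6,fy=2.6,interpolation=cv2.INTER_CUBIC)]);cv2.imwrite("pics/topcrop.png",x)
E
```

```text
mat [ 71 110 107]
ris [ 11 129  91]
rab [ 17  17 210]
nb [  1 163 153]
er [141 145 141]
bm [ 15   3 162]
gr [ 65 129 152]
bird [108 157 145]
bg [ 14 113 188]
hold [ 22 164 104]
cup [ 17 180  98]
mat 88 (array([0.4783, 0.2263]), 80.7, 79.8, np.float64(1.001)) [166.9 216.6]
eraser 38 (array([ 0.5343, -0.3831]), 49.0, 20.4, np.float64(-0.986)) [403.5 196.1]
green 41 (array([0.5355, 0.3888]), 42.7, 15.8, np.float64(-0.18)) [103.6 193.7]
bookmark 98 (array([0.3992, 0.3559]), 124.7, 27.9, np.float64(0.517)) [112.8 247.2]
riser 62 (array([ 0.5982, -0.0093]), 55.1, 48.8, np.float64(0.007)) [258.  169.1]
rabbit 50 (array([0.4564, 0.0126]), 45.7, 38.0, np.float64(0.007)) [250.  225.8]
bird 49 (array([ 0.409 , -0.3634]), 49.0, 34.9, np.float64(-1.155)) [398.7 243.8]
cup 190 (array([0.7037, 0.2428]), 106.9, 72.6, np.float64(0.597)) [155.3 118.8]
```

View pics/topcrop.png

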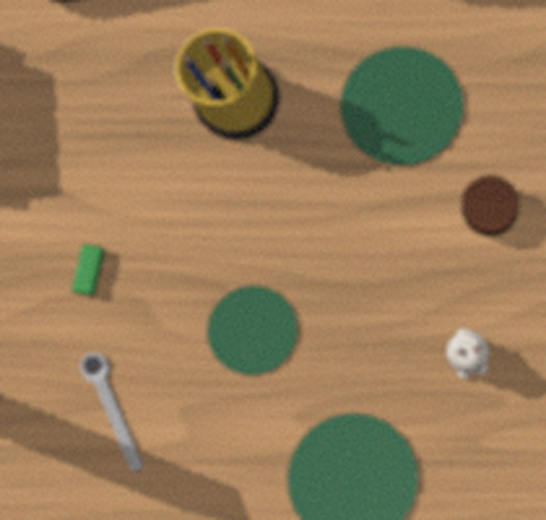

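The crop shows the cup rim centred near top-image pixel (153.5,116), with the base visible at its lower right. The bookmark's bowl is at (106,230) and its handle end at (122,270). I'll refine with both cameras.

```bash
python3 - <<'E'
from h import *
for n,L in dict(top=[("mat",(60,80,30),(90,255,160),(140,190,195,245),.003),("notebook",(0,130,50),(8,255,255),(290,150,380,250),.016),
 ("eraser",(125,60,40),(160,255,255),(385,180,425,212),.014),("green",(45,90,40),(75,255,255),(85,175,125,212),.014),
 ("riser",(0,80,0),(16,255,115),(240,150,275,185),.03)],
 side=[("mat",(60,80,30),(90,255,160),(235,225,288,265),.003),("notebook",(0,130,50),(8,255,255),(240,130,330,180),.016),("notebook",(172,130,50),(180,255,255),(240,130,330,180),.016),
 ("eraser",(125,60,40),(160,255,255),(280,120,310,142),.014),("green",(45,90,40),(75,255,255),(195,270,235,300),.014),
 ("bookmark",(0,0,60),(180,70,255),(245,280,312,303),.005),("riser",(0,60,0),(16,255,115),(228,170,258,198),.015),
 ("rabbit",(0,0,110),(180,60,255),(275,172,305,208),.02)]).items():
    im=viewer.snapshot(n);c=cam(n)
    for o,lo,hi,box,z in L:
        for b in blobs(im,lo,hi,box)[:1]: print(n,o,rect(ray(c,b,z)),b.min(0),b.max(0))
c=cam("top");print("rim",ray(c,(153.5,115.8),.1),"base",ray(c,(160,126),0.006),"rab ear",ray(c,(249,224),.06))
print("riser from top centre",ray(c,(259,169.3),.03))
print("bm ends",ray(c,[(106,230.3),(122,270)],.005))
im=viewer.snapshot("top"); cv2.imwrite("pics/tc2.png",np.hstack([cv2.resize(a,(400,400),interpolation=cv2.INTER_CUBIC) for a in(im[145:185,239:279],im[200:240,230:270])]))
s=viewer.snapshot("side"); cv2.imwrite("pics/sc2.png",np.hstack([cv2.resize(a,(390,390),interpolation=cv2.INTER_CUBIC) for a in(s[165:230,235:300+15-15],s[180:245,135:200])]))
E
```

```text
top mat (array([0.4787, 0.2269]), 80.6, 80.3, np.float64(-1.564)) [151 201] [182 232]
top notebook (array([ 0.5177, -0.202 ]), 165.7, 116.4, np.float64(-0.046)) [310 170] [356 235]
top eraser (array([ 0.5342, -0.383 ]), 50.5, 21.8, np.float64(-0.986)) [394 188] [413 204]
top green (array([0.5363, 0.3895]), 47.6, 22.0, np.float64(-0.162)) [ 98 184] [109 202]
top riser (array([ 0.5998, -0.0088]), 57.3, 56.6, np.float64(-0.464)) [248 158] [271 180]
side mat (array([0.4791, 0.2297]), 87.0, 84.0, np.float64(-1.281)) [244 235] [278 258]
side notebook (array([ 0.519 , -0.1893]), 169.1, 140.3, np.float64(-0.045)) [258 144] [317 173]
side eraser (array([ 0.5346, -0.372 ]), 65.0, 28.7, np.float64(-0.912)) [291 128] [301 137]
side green (array([0.5358, 0.398 ]), 53.1, 29.0, np.float64(-0.169)) [203 278] [225 293]
side bookmark (array([0.3973, 0.3646]), 123.5, 28.0, np.float64(0.401)) [251 284] [306 297]
side riser (array([ 0.6004, -0.0099]), 96.1, 70.5, np.float64(-1.283)) [233 175] [257 193]
side rabbit (array([ 0.4656, -0.0102]), 133.5, 44.0, np.float64(-1.341)) [282 177] [298 203]
rim [[0.71544561 0.24974942]] base [[0.72018787 0.25358259]] rab ear [[0.45480557 0.01322952]]
riser from top centre [[ 0.59861646 -0.01056854]]
bm ends [[0.44159172 0.37982632]
 [0.34183562 0.33306391]]
```

View pics/sc2.png

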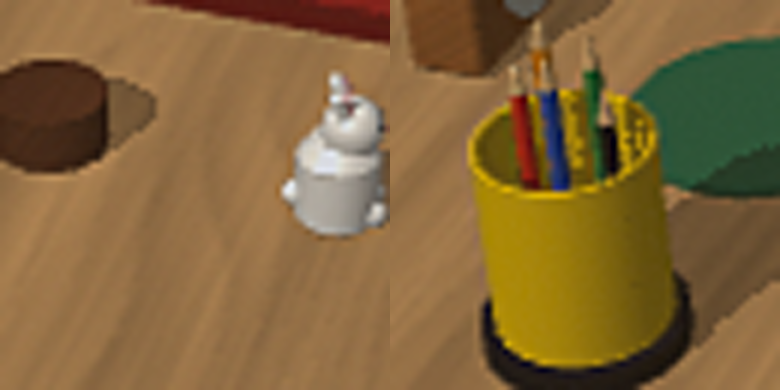

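View pics/tc2.png

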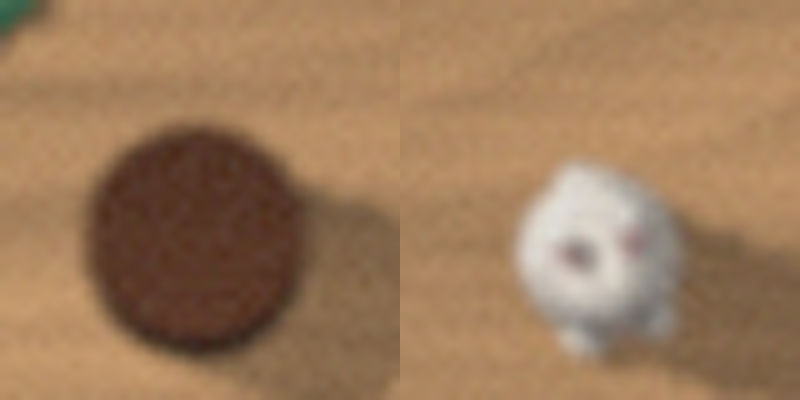

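```bash
cat >> h.py <<'E'
from scipy.spatial.transform import Rotation as Ro
def plan(x,y,z,yaw=None):
    """print shift in tool axes (mm), turn that brings tool y to world yaw (mod pi)"""
    s=sense();q=s["orientation"];R=Ro.from_quat(np.r_[q[1:],q[0]]).as_matrix()
    d=R.T@(np.array([x,y,z])-s["eef_pos"]);cur=np.arctan2(R[1,1],R[0,1])
    o=f"t={s['clock']:.1f} pos={s['eef_pos'].round(4)} yaw={cur:.3f} tilt={np.degrees(np.arccos(-R[2,2])):.2f} j6={s['joint_positions'][5]:.2f} shift mm={(d*1000).round(1)}"
    if yaw is not None:
        t=-((yaw-cur+np.pi/2)%np.pi-np.pi/2);o+=f" turn={t:.3f}"
    print(o)
E
python3 - <<'E'
from h import *
c=cam("side")
print("rim side",ray(c,(164.2,204.2),.1),"rabbit base",ray(c,(291.6,200),0),ray(cam("top"),(249.3,224.5),.04))
plan(.6,-.009,.18)
E
```

```text
rim side [[0.7149445  0.25734815]] rabbit base [[0.45567736 0.01077174]] [[0.45559923 0.0127789 ]]
t=0.3 pos=[ 0.2153 -0.5331  0.2311] yaw=-1.187 tilt=0.02 j6=-0.12 shift mm=[ 553.  -341.9   51.3]
```

```bash
python3 -m creep '[[0.0325,-0.02,0.003,0,1],[0.0325,-0.02,0.003,0,1],[0.0325,-0.02,0.003,0,1],[0.0325,-0.02,0.003,0,1],[0.0325,-0.02,0.003,0,1],[0.0325,-0.02,0.003,0,1],[0.0325,-0.02,0.003,0,1],[0.0325,-0.02,0.003,0,1]]'
python3 -m creep '[[0.0325,-0.02,0.003,0,1],[0.0325,-0.02,0.003,0,1],[0.0325,-0.02,0.003,0,1],[0.0325,-0.02,0.003,0,1],[0.0325,-0.02,0.003,0,1],[0.0325,-0.02,0.003,0,1],[0.0325,-0.02,0.003,0,1],[0,0,0,0,1]]'
python3 - <<'E'
from h import *
plan(.6,-.009,.12)
c=cam("wrist");im=viewer.snapshot("wrist");cv2.imwrite("pics/w1.png",im)
print(proj(c,[.6,-.009,.03]))
plan(.6,-.009,.12)
E
```

```text
clock: 1.02
eef_pos: [0.3972, -0.2859, 0.2074]
orientation: [0.0, 0.982, 0.191, 0.0]
ft_force: [0.2, -0.7, 0.1]
grip_width: 0.0856
gripper_force: 0.0
clock: 1.68
eef_pos: [0.5585, -0.0669, 0.1857]
orientation: [-0.002, 0.981, 0.193, 0.002]
ft_force: [0.3, 0.3, -0.4]
grip_width: 0.0854
gripper_force: 0.0
t=1.7 pos=[ 0.5585 -0.0669  0.1857] yaw=-1.182 tilt=0.26 j6=0.93 shift mm=[ 60.1 -37.7  66. ]
[[218.71284717 112.49490722]]
t=1.7 pos=[ 0.5565 -0.0696  0.1857] yaw=-1.182 tilt=0.05 j6=0.93 shift mm=[ 63.2 -39.5  65.8]
```

View pics/w1.png

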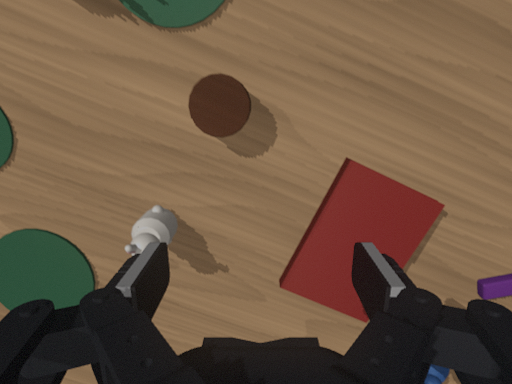

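The wrist view shows the riser's top at (220,105), the notebook at (362,237) and the rabbit at (153,228). I'll measure the riser, notebook and eraser again now that the arm is still.

```bash
python3 - <<'E'
from h import *
viewer.snapshot("wrist");c=cam("wrist");im=viewer.snapshot("wrist")
b=blobs(im,(0,80,0),(16,255,95),(180,60,255,145))[0];(e,ax,a)=cv2.fitEllipse(b);print(e,ax,ray(c,e,.03),rect(ray(c,b,.03)))
b=blobs(im,(0,0,150),(180,50,255),(120,200,182,255))[0];print("rabbit",b.min(0),b.max(0))
plan(.6,-.009,.12)
E
```

```text
(216.400634765625, 98.83271789550781) (61.7072868347168, 65.49793243408203) [[ 0.60700472 -0.0079093 ]] (array([ 0.606 , -0.0072]), 57.0, 56.4, np.float64(1.23))
rabbit [127 212] [157 253]
t=1.8 pos=[ 0.5547 -0.0723  0.186 ] yaw=-1.186 tilt=0.07 j6=0.93 shift mm=[ 65.8 -41.7  65.9]
```

```bash
python3 -m creep '[[0.017,-0.02,0.015,0,1],[0.017,-0.02,0.015,0,1],[0,0,0,0,1],[0,0,0,0,1],[0,0,0,0,1]]' | head -2
python3 - <<'E'
from h import *
plan(.6,-.009,.12)
c=cam("wrist");im=viewer.snapshot("wrist");print(proj(c,[.6,-.009,.03]))
for b in blobs(im,(0,80,0),(16,255,95),None,400)[:2]:
    (e,ax,a)=cv2.fitEllipse(b);print(e,ax,ray(c,e,.03),rect(ray(c,b,.03)))
plan(.6,-.009,.12)
t=cam("top");im=viewer.snapshot("top")
print(ray(t,(258.2,168.0),.03),proj(t,[.606,-.0075,.03]))
E
```

```text
clock: 2.25
eef_pos: [0.5712, -0.0243, 0.1567]
t=2.2 pos=[ 0.5712 -0.0243  0.1567] yaw=-1.188 tilt=0.07 j6=1.03 shift mm=[32.5 -3.5 36.7]
[[255.0268028  146.59575874]]
(257.8457336425781, 137.8933563232422) (63.73326873779297, 76.23853302001953) [[ 0.60785235 -0.00849412]] (array([ 0.6057, -0.0096]), 62.5, 57.6, np.float64(1.145))
(346.0105285644531, 296.19140625) (42.933990478515625, 179.50535583496094) [[ 0.49412634 -0.14880738]] (array([ 0.532 , -0.1348]), 147.1, 61.2, np.float64(0.304))
t=2.3 pos=[ 0.5714 -0.0244  0.157 ] yaw=-1.189 tilt=0.08 j6=1.03 shift mm=[32.3 -3.7 37. ]
[[ 0.60201559 -0.00849653]] [[257.82139562 166.48179159]]
```

```bash
python3 -m creep '[[0.018,-0.0028,0.03,0,1],[0.018,-0.0028,0.03,0,1],[0,0,0.03,0,1],[0,0,0.03,0,1],[0,0,0.02,0,1],[0,0,0,0,1],[0,0,0,0,1]]' | head -2
python3 -c "
from h import *
plan(.604,-.0085,.004)"
```

```text
clock: 2.93
eef_pos: [0.6025, -0.005, 0.0161]
t=2.9 pos=[ 0.6025 -0.005   0.0161] yaw=-1.188 tilt=0.08 j6=1.06 shift mm=[ 0.1  3.8 12.1]
```

```bash
python3 -m creep '[[0,0.0038,0.006,0,1],[0,0,0.006,0,1],[0,0,0,0,0.4],[0,0,0,0,0],[0,0,0,0,0],[0,0,0,0,0],[0,0,0,0,0],[0,0,0,0,0]]' 40
python3 -m creep '[[0,0,0,0,0],[0,0,-0.02,0,0],[0,0,-0.03,0,0],[0,0,-0.03,0,0],[0,0,-0.03,0,0],[0,0,0,0,0],[0,0,0,0,0]]' 
python3 - <<'E'
from h import *
plan(.479,.228,.115)
c=cam("wrist");im=viewer.snapshot("wrist");cv2.imwrite("pics/w2.png",im)
print(proj(c,[.479,.228,.003]),proj(c,[.4557,.0115,.034]))
im=viewer.snapshot("top");cv2.imwrite("pics/w2t.png",im)
E
```

```text
clock: 3.6
eef_pos: [0.605, -0.0076, 0.0054]
orientation: [0.0, 0.982, 0.191, 0.001]
ft_force: [-0.9, -0.6, 5.5]
grip_width: 0.0569
gripper_force: 43.3
clock: 4.18
eef_pos: [0.6055, -0.0075, 0.1162]
orientation: [0.001, 0.982, 0.191, 0.002]
ft_force: [0.0, -0.3, -0.1]
grip_width: 0.0567
gripper_force: 42.9
t=4.2 pos=[ 0.6055 -0.0075  0.1162] yaw=-1.187 tilt=0.25 j6=1.06 shift mm=[ -29.  -265.7    0.5]
[[-43.86996296 219.94150996]] [[174.95186959 342.05417882]]
```

View pics/w2.png

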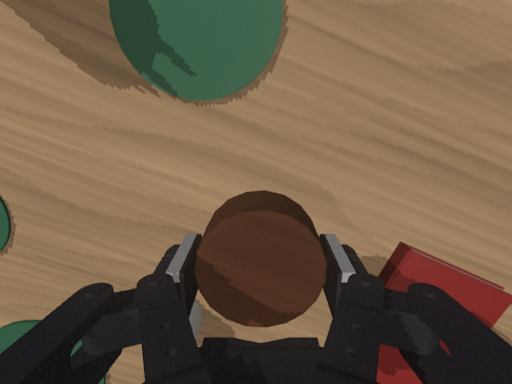

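The riser is held centrally between the pads, with its top face at about (262,265).

```bash
python3 -m creep '[[-0.02,-0.037,0,0,0],[-0.02,-0.037,0,0,0],[-0.02,-0.037,0,0,0],[-0.02,-0.037,0,0,0],[0,0,0,0,0],[0,0,0,0,0],[0,0,0,0,0],[0,0,0,0,0]]' | head -2
python3 - <<'E'
from h import *
plan(.479,.228,.115)
c=cam("wrist");im=viewer.snapshot("wrist");cv2.imwrite("pics/w3.png",im);print(proj(c,[.479,.228,.003]))
for b in blobs(im,(60,80,30),(90,255,160),None,400)[:3]:
    print(b.min(0),b.max(0),rect(ray(c,b,.003)))
b=blobs(im,(0,60,0),(16,255,95),(197,180,325,335),400)[0]; print(b.min(0),b.max(0)); print("riser off",ray(c,[(262,267)],.141))
E
```

```text
clock: 4.95
eef_pos: [0.4769, 0.0982, 0.1137]
t=5.0 pos=[0.4769 0.0982 0.1137] yaw=-1.188 tilt=0.03 j6=1.25 shift mm=[  50.5 -119.6   -1.3]
[[109.09517964 127.46260671]]
[53 65] [165 177] (array([0.4818, 0.2287]), 88.9, 87.3, np.float64(-1.189))
[189 290] [240 346] (array([0.3292, 0.0962]), 61.5, 47.8, np.float64(1.161))
[114 248] [167 292] (array([0.3638, 0.1714]), 69.7, 20.0, np.float64(-0.455))
[197 191] [324 326]
riser off [[0.48356756 0.09899186]]
```

```bash
python3 -m creep '[[0.013,-0.03,0,0,0],[0.013,-0.03,0,0,0],[0.013,-0.03,0,0,0],[0.013,-0.03,0.02,0,0],[0,0,0.03,0,0],[0,0,0.02,0,0],[0,0,0,0,0],[0,0,0,0,0]]' | head -2
python3 -c "
from h import *
plan(.481,.2285,.0095)"
```

```text
clock: 5.67
eef_pos: [0.4793, 0.2288, 0.0431]
t=5.7 pos=[0.4793 0.2288 0.0431] yaw=-1.188 tilt=0.17 j6=1.50 shift mm=[ 1.6  0.9 33.6]
```

```bash
python3 -m creep '[[0.0015,0.0008,0.012,0,0],[0,0,0.012,0,0],[0,0,0.006,0,0],[0,0,0.003,0,0],[0,0,0.001,0,0],[0,0,0,0,0],[0,0,0,0,0]]'
python3 -c "
from h import *
plan(.481,.2285,.0085)"
```

```text
clock: 6.25
eef_pos: [0.4815, 0.2293, 0.011]
orientation: [-0.0, 0.982, 0.191, 0.001]
ft_force: [-0.1, 0.3, -0.5]
grip_width: 0.0564
gripper_force: 43.2
t=6.2 pos=[0.4815 0.2293 0.011 ] yaw=-1.187 tilt=0.08 j6=1.50 shift mm=[-0.8  0.6  2.5]
```

```bash
python3 -m creep '[[0,0,0.0025,0,0],[0,0,0,0,0],[0,0,0,0,0.8],[0,0,0,0,1],[0,0,0,0,1],[0,0,0,0,1],[0,0,-0.03,0,1],[0,0,-0.04,0,1]]'
python3 -m creep '[[-0.013,0.005,-0.035,0,1],[-0.03,0.013,-0.005,0,1],[-0.03,0.013,0,0,1],[-0.03,0.013,0,0,1],[0,0,0,0,1],[0,0,0,0,1],[0,0,0,0,1]]' | head -2
python3 - <<'E'
from h import *
plan(.4557,.0115,.12)
c=cam("wrist");im=viewer.snapshot("wrist");cv2.imwrite("pics/w4.png",im);print(proj(c,[.481,.2285,.003]),proj(c,[.4557,.0115,.034]))
for b in blobs(im,(60,80,30),(90,255,160),None,400)[:3]: print(b.min(0),b.max(0),rect(ray(c,b,.003)))
for b in blobs(im,(0,80,0),(16,255,95),None,400)[:3]: print("dark",b.min(0),b.max(0),rect(ray(c,b,.033)))
im=viewer.snapshot("top");c=cam("top")
for b in blobs(im,(60,80,30),(90,255,160),(140,190,195,245)): print("top mat",rect(ray(c,b,.003)))
for b in blobs(im,(0,80,0),(16,255,115),(145,190,195,240)): print("top riser",b.min(0),b.max(0),rect(ray(c,b,.033)))
E
```

```text
clock: 6.92
eef_pos: [0.4777, 0.2283, 0.0753]
orientation: [0.001, 0.982, 0.191, -0.005]
ft_force: [1.1, 0.5, 0.2]
grip_width: 0.0856
gripper_force: 0.0
clock: 7.5
eef_pos: [0.4027, 0.1502, 0.1181]
t=7.5 pos=[0.4027 0.1502 0.1181] yaw=-1.188 tilt=0.11 j6=1.38 shift mm=[ -2.7 148.4  -1.8]
[[202.11977486  58.88741724]] [[453.06897552 201.07570655]]
[189 194] [325 316] (array([0.3379, 0.1262]), 125.2, 125.0, np.float64(-1.189))
[144   0] [259 117] (array([0.4792, 0.2282]), 87.9, 83.3, np.float64(-1.189))
dark [153   3] [239  93] (array([0.4838, 0.2282]), 57.7, 55.5, np.float64(-1.189))
```

View pics/w4.png

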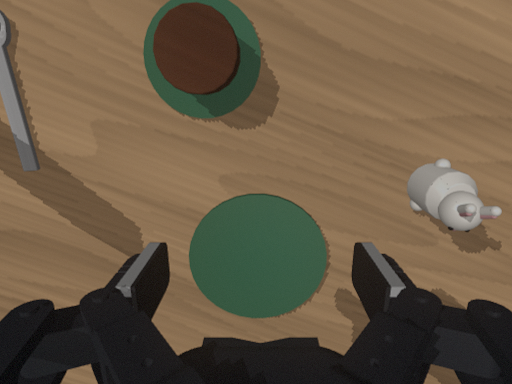

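The riser stands well centred on the small mat at (200,58). The rabbit is at (450,195).

```bash
python3 -m creep '[[-0.01,0.037,0,0,1],[-0.01,0.037,0,0,1],[-0.01,0.037,0,0,1],[-0.01,0.037,0,0,1],[0,0,0,0,1],[0,0,0,0,1],[0,0,0,0,1]]' | head -2
python3 - <<'E'
from h import *
plan(.4557,.0115,.12)
c=cam("wrist");im=viewer.snapshot("wrist");print(proj(c,[[.4557,.0115,.034],[.4557,.0115,0]]))
u,v=proj(c,[.4557,.0115,.02])[0].astype(int)
for b in blobs(im,(0,0,110),(180,60,255),(u-75,v-75,u+75,v+75),300)[:3]: print(b.min(0),b.max(0))
cv2.imwrite("pics/w5.png",cv2.resize(im[max(0,v-75):v+75,u-75:u+75],None,fx=4,fy=4));print(u,v)
E
```

```text
clock: 8.18
eef_pos: [0.4206, -0.0019, 0.1175]
t=8.2 pos=[ 0.4206 -0.0019  0.1175] yaw=-1.188 tilt=0.06 j6=1.02 shift mm=[37.5  0.7 -2.5]
[[259.87135691 148.84911732]
 [259.98498417 142.17653894]]
[230 107] [284 175]
259 145
```

View pics/w5.png

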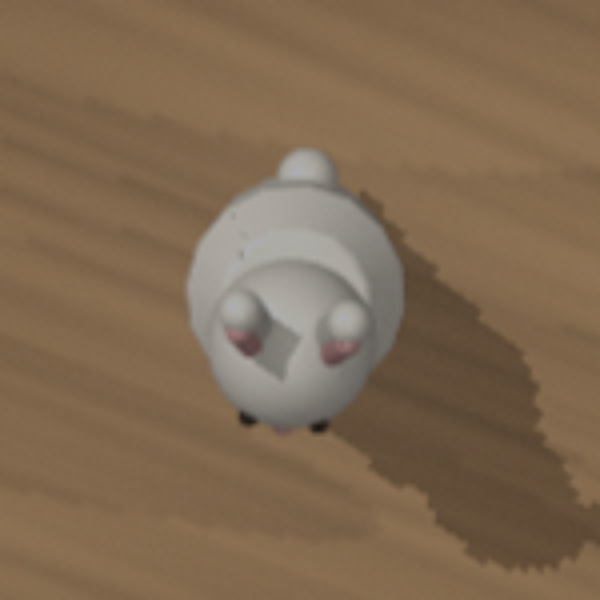

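The rabbit's body is centred near (258,140), with its tail away from the gripper, so the jaws close on its sides.

```bash
python3 -m creep '[[0.021,0,0,0,1],[0.0205,0,0,0,1],[0,0,0.03,0,1],[0,0,0.03,0,1],[0,0,0.03,0,1],[0,0,0.01,0,1],[0,0,0,0,1],[0,0,0,0,1]]' | head -2
python3 -c "
from h import *
plan(.4595,.0135,.0085)"
```

```text
clock: 8.9
eef_pos: [0.4583, 0.0148, 0.0174]
t=8.9 pos=[0.4583 0.0148 0.0174] yaw=-1.184 tilt=0.09 j6=1.06 shift mm=[0.6 1.6 8.9]
```

```bash
python3 -m creep '[[0.0006,0.0013,0.009,0,1],[0,0,0,0,1],[0,0,0,0,0.4],[0,0,0,0,0],[0,0,0,0,0],[0,0,0,0,0],[0,0,0,0,0],[0,0,0,0,0]]' 40
python3 -m creep '[[0,0,0,0,0],[0,0,-0.02,0,0],[0,0,-0.03,0,0],[0,0,-0.03,0,0],[0,0,-0.03,0,0],[0,0,0,0,0],[0,0,0,0,0]]' 
python3 - <<'E'
from h import *
plan(.482,.2285,.12)
im=viewer.snapshot("wrist");cv2.imwrite("pics/w6.png",im)
E
```

```text
clock: 9.57
eef_pos: [0.4599, 0.0123, 0.0095]
orientation: [0.0, 0.982, 0.19, 0.0]
ft_force: [-1.4, 1.3, 5.7]
grip_width: 0.0382
gripper_force: 40.2
clock: 10.15
eef_pos: [0.4609, 0.012, 0.1204]
orientation: [0.001, 0.982, 0.191, 0.002]
ft_force: [-0.5, 0.5, -1.4]
grip_width: 0.0389
gripper_force: 40.8
t=10.2 pos=[0.4609 0.012  0.1204] yaw=-1.187 tilt=0.26 j6=1.06 shift mm=[ 100.6 -192.8    0.4]
```

View pics/w6.png

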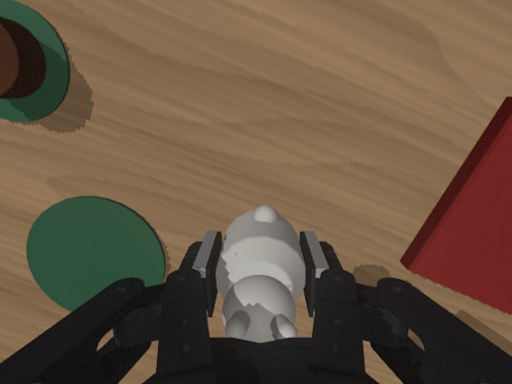

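The rabbit is held upright between the pads.

```bash
python3 -m creep '[[0.0167,-0.032,0,0,0],[0.0167,-0.032,0,0,0],[0.0167,-0.032,0,0,0],[0.0167,-0.032,0,0,0],[0.0167,-0.032,0,0,0],[0.0167,-0.032,0,0,0],[0,0,0,0,0],[0,0,0,0,0]]' | head -2
python3 -m creep '[[0,0,0.02,0,0],[0,0,0.02,0,0],[0,0,0.02,0,0],[0,0,0,0,0],[0,0,0,0,0],[0,0,0,0,0]]' | head -2
python3 -c "
from h import *
plan(.4815,.2285,.043)"
```

```text
clock: 10.87
eef_pos: [0.4794, 0.229, 0.1166]
clock: 11.37
eef_pos: [0.4809, 0.227, 0.059]
t=11.4 pos=[0.4809 0.227  0.059 ] yaw=-1.188 tilt=0.02 j6=1.50 shift mm=[ 1.1 -1.1 16. ]
```

```bash
python3 -m creep '[[0.001,-0.001,0.008,0,0],[0,0,0.005,0,0],[0,0,0.002,0,0],[0,0,0,0,0],[0,0,0,0,0]]'|egrep "eef|ft"
python3 -m creep '[[0,0,0.0015,0,0],[0,0,0,0,0],[0,0,0,0,0.6],[0,0,0,0,1],[0,0,0,0,1],[0,0,0,0,1],[0,0,-0.02,0,1],[0,0,-0.04,0,1]]'
python3 -m creep '[[0,0,-0.04,0,1],[-0.03,0.013,-0.01,0,1],[-0.03,0.013,0,0,1],[-0.03,0.013,0,0,1],[0,0,0,0,1],[0,0,0,0,1],[0,0,0,0,1]]' | head -2
python3 - <<'E'
from h import *
plan(.534,-.382,.15)
im=viewer.snapshot("wrist");t=viewer.snapshot("side");cv2.imwrite("pics/w7.png",np.hstack([cv2.resize(im[:200,60:330],(405,300)),cv2.resize(t[170:290,200:340],(350,300))]))
E
```

```text
eef_pos: [0.4812, 0.2292, 0.0438]
ft_force: [-0.5, 1.1, -0.5]
clock: 12.45
eef_pos: [0.4776, 0.2278, 0.0988]
orientation: [0.001, 0.982, 0.191, -0.005]
ft_force: [0.1, -0.1, -0.5]
grip_width: 0.0851
gripper_force: 0.0
clock: 13.03
eef_pos: [0.4132, 0.1595, 0.1527]
t=13.0 pos=[0.4132 0.1595 0.1527] yaw=-1.188 tilt=0.12 j6=1.40 shift mm=[-90.4 547.4   2.6]
```

View pics/w7.png

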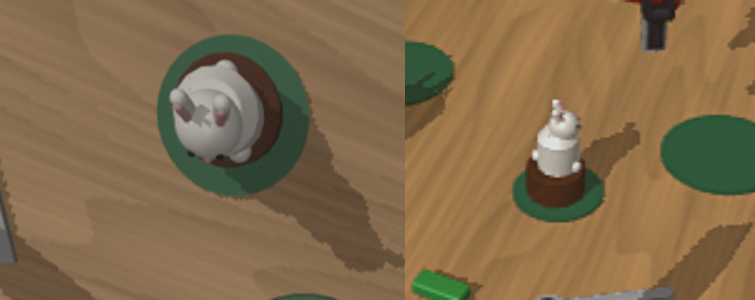

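The rabbit stands centred on the riser, which is on the mat. Next is the bookmark.

```bash
python3 -m creep '[[0.003,-0.036,0,0,1],[0.003,-0.036,0,0,1],[0.003,-0.036,0,0,1],[0.003,-0.036,0,0,1],[0.003,-0.036,0,0,1],[0,0,0,0,1],[0,0,0,0,1],[0,0,0,0,1]]' | head -2
python3 - <<'E'
from h import *
plan(.3997,.3602,.12,-1.133)
c=cam("wrist");im=viewer.snapshot("wrist");cv2.imwrite("pics/w8.png",im);print(proj(c,[[.4416,.3798,.005],[.3997,.3602,.005],[.3418,.3331,.005]]))
E
```

```text
clock: 13.8
eef_pos: [0.3591, 0.3322, 0.1518]
t=13.8 pos=[0.3591 0.3322 0.1518] yaw=-1.185 tilt=0.07 j6=1.79 shift mm=[ 48.2 -10.7  31.7] turn=-0.052
[[243.75648727  71.72192989]
 [247.25357209 125.79495389]
 [251.5966763  192.72487185]]
```

View pics/w8.png

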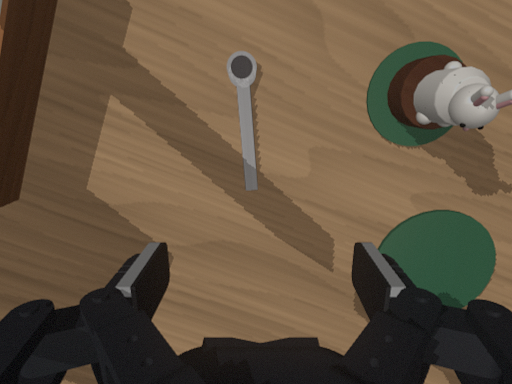

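The wrist view shows the bookmark's bowl at (242,68) and its handle end at (251,188), which matches the prediction.

```bash
python3 -m creep '[[0.025,-0.0055,0.03,-0.055,1],[0.025,-0.0045,0.03,0,1],[0,0,0.03,0,1],[0,0,0.03,0,1],[0,0,0.015,0,1],[0,0,0,0,1],[0,0,0,0,1],[0,0,0,0,1]]' | head -2
python3 -c "
from h import *
plan(.401,.361,.002,-1.13)"
```

```text
clock: 14.52
eef_pos: [0.4021, 0.3609, 0.0183]
t=14.5 pos=[0.4021 0.3609 0.0183] yaw=-1.133 tilt=0.12 j6=1.74 shift mm=[-1.  -0.6 16.3] turn=-0.003
```

```bash
python3 -m creep '[[-0.001,-0.0006,0.008,0,1],[0,0,0.007,0,0.5],[0,0,0,0,0.2],[0,0,0,0,0.2],[0,0,0,0,0],[0,0,0,0,0],[0,0,0,0,0],[0,0,0,0,0]]' 40
python3 -m creep '[[0,0,0,0,0],[0,0,-0.01,0,0],[0,0,-0.03,0,0],[0,0,-0.04,0,0],[0,0,-0.04,0,0],[0,0,-0.04,0,0],[0,0,0,0,0],[0,0,0,0,0]]' 
python3 - <<'E'
from h import *
plan(.518,-.2,.2,-.046+np.pi/2)
im=viewer.snapshot("wrist");cv2.imwrite("pics/w9.png",im[60:300,100:420])
E
```

```text
clock: 15.18
eef_pos: [0.3998, 0.3613, 0.0027]
orientation: [-0.0, 0.976, 0.218, 0.0]
ft_force: [-0.8, 0.4, 1.6]
grip_width: 0.01
gripper_force: 39.0
clock: 15.85
eef_pos: [0.401, 0.3621, 0.1656]
orientation: [-0.001, 0.976, 0.218, 0.003]
ft_force: [-0.1, -0.6, -1.9]
grip_width: 0.0099
gripper_force: 39.1
t=15.8 pos=[0.401  0.3621 0.1656] yaw=-1.132 tilt=0.40 j6=1.74 shift mm=[-132.7  558.5  -35.9] turn=0.485
```

View pics/w9.png

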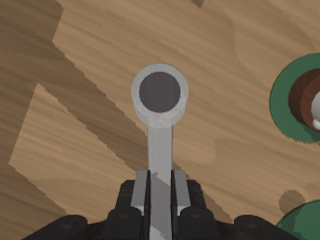

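The bookmark is held by the handle, lying level. I'll turn it and carry it.

```bash
python3 -m creep '[[0,0,-0.01,0.121,0],[0,0,-0.01,0.121,0],[0,0,-0.01,0.121,0],[0,0,0,0.121,0],[0,0,0,0,0],[0,0,0,0,0]]' | head -2
python3 -c "
from h import *
plan(.46,-.2,.18,-.046+np.pi/2)"
```

```text
clock: 16.4
eef_pos: [0.3986, 0.3604, 0.1905]
t=16.4 pos=[0.3986 0.3604 0.1905] yaw=-1.613 tilt=0.22 j6=2.22 shift mm=[ 85.  557.3  11.6] turn=0.004
```

```bash
python3 -m creep '[[0.0057,0.037,0,0,0],[0.0057,0.037,0,0,0],[0.0057,0.037,0,0,0],[0.0057,0.037,0,0,0],[0.0057,0.037,0,0,0],[0.0057,0.037,0,0,0],[0.0057,0.037,0,0,0],[0.0057,0.037,0,0,0]]' | head -2
python3 -m creep '[[0.0057,0.037,0,0,0],[0.0057,0.037,0,0,0],[0.0057,0.037,0,0,0],[0.0057,0.037,0,0,0],[0.0057,0.037,0,0,0],[0.0057,0.037,0,0,0],[0.0057,0.037,0,0,0],[0,0,0,0,0]]' | head -2
python3 -m creep '[[0,0,0,0,0],[0,0,0,0,0]]' | head -2
python3 - <<'E'
from h import *
plan(.519,-.202,.06,-.046+np.pi/2)
c=cam("wrist");im=viewer.snapshot("wrist");cv2.imwrite("pics/w10.png",im);print(proj(c,[[.518,-.202,.016]]))
for b in blobs(im,(0,130,50),(8,255,255),None,400)[:2]: print(b.min(0),b.max(0),rect(ray(c,b,.016)))
c=cam("top");im=viewer.snapshot("top")
E
```

```text
clock: 17.07
eef_pos: [0.4306, 0.0617, 0.1912]
clock: 17.73
eef_pos: [0.4607, -0.2039, 0.191]
clock: 17.9
eef_pos: [0.4589, -0.1964, 0.1911]
t=17.9 pos=[ 0.4589 -0.1964  0.1911] yaw=-1.615 tilt=0.21 j6=1.07 shift mm=[ 60.7   3.2 130.9] turn=0.001
[[263.42594203 111.63934903]]
[199  16] [324 188] (array([ 0.521 , -0.1998]), 163.2, 114.9, np.float64(-0.049))
```

View pics/w10.png

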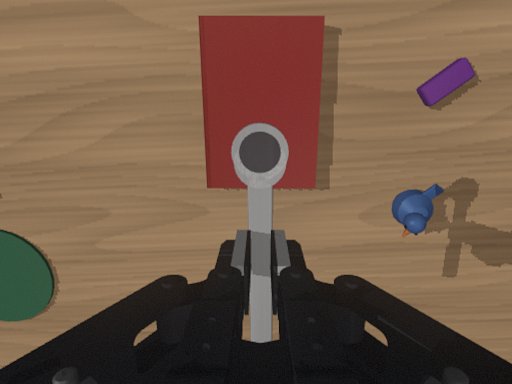

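The notebook is centred at (262,103) and the bookmark is aligned with it. The bird is at (413,208) and the purple eraser at (446,82), both clear of it.

```bash
python3 -m creep '[[0.03,0.0022,0.02,0,0],[0.03,0.0022,0.03,0,0],[0,0,0.03,0,0],[0,0,0.03,0,0],[0,0,0.03,0,0],[0,0,0.01,0,0],[0,0,0,0,0],[0,0,0,0,0]]' | head -2
python3 -c "
from h import *
plan(.5185,-.201,.0195,-.047+np.pi/2)"
```

```text
clock: 18.67
eef_pos: [0.5194, -0.2035, 0.0434]
t=18.7 pos=[ 0.5194 -0.2035  0.0434] yaw=-1.614 tilt=0.01 j6=1.12 shift mm=[-1.  -2.5 23.9] turn=0.003
```

```bash
python3 -m creep '[[-0.001,-0.0022,0.01,0,0],[0,0,0.009,0,0],[0,0,0.004,0,0],[0,0,0.001,0,0],[0,0,0,0,0],[0,0,0,0,0]]'|egrep "eef|ft"
python3 -m creep '[[0,0,0,0,0.15],[0,0,0,0,0.3],[0,0,0,0,0.3],[0,0,-0.01,0,0.3],[0,0,-0.03,0,1],[0,0,-0.04,0,1],[0,0,-0.04,0,1],[0,0,0,0,1]]'
python3 - <<'E'
from h import *
plan(.5342,-.383,.12,-.986+np.pi/2)
E
```

```text
eef_pos: [0.5184, -0.2023, 0.0192]
ft_force: [-0.2, -0.1, -0.8]
clock: 19.83
eef_pos: [0.5231, -0.2045, 0.1477]
orientation: [0.004, 1.0, -0.023, 0.007]
ft_force: [0.4, -0.8, 1.2]
grip_width: 0.0726
gripper_force: 0.0
t=19.8 pos=[ 0.5231 -0.2045  0.1477] yaw=-1.616 tilt=0.94 j6=1.12 shift mm=[ 18.7 177.6  29.2] turn=0.941
```

```bash
python3 -m creep '[[0.002,0.03,0,0,1],[0.002,0.03,0,0,1],[0.002,0.03,0,0,1],[0,0.02,0,0,1],[0,0,0,0.118,1],[0,0,0,0.118,1],[0,0,0,0.118,1],[0,0,0,0.118,1]]' | head -2
python3 -m creep '[[0,0,0,0.118,1],[0,0,0,0.118,1],[0,0,0,0.118,1],[0,0,0,0.115,1],[0,0,0,0,1],[0,0,0,0,1]]' | head -2
python3 - <<'E'
from h import *
plan(.5342,-.383,.12,-.986+np.pi/2)
c=cam("wrist");im=viewer.snapshot("wrist");print(proj(c,[[.5342,-.383,.014]]))
for b in blobs(im,(125,60,40),(160,255,255),None,100)[:2]: print("er",b.min(0),b.max(0),rect(ray(c,b,.014)))
c=cam("top");im=viewer.snapshot("top")
for b in blobs(im,(0,130,50),(8,255,255),(290,150,380,250))[:1]: print("nb",rect(ray(c,b,.016)))
for b in blobs(im,(0,0,60),(180,70,255),(310,165,360,240))[:2]: print("bm",rect(ray(c,b,.021)),b.min(0),b.max(0))
E
```

```text
clock: 20.5
eef_pos: [0.5191, -0.3125, 0.1394]
clock: 21.0
eef_pos: [0.5193, -0.3122, 0.1394]
t=21.0 pos=[ 0.5193 -0.3122  0.1394] yaw=-2.554 tilt=0.04 j6=1.90 shift mm=[67.2 26.8 19.4] turn=0.003
[[294.33003122 104.67320698]]
er [277  72] [303 132] (array([ 0.5382, -0.3821]), 48.0, 21.1, np.float64(-0.97))
nb (array([ 0.5177, -0.2018]), 166.1, 116.0, np.float64(-0.044))
bm (array([ 0.5159, -0.2051]), 121.6, 25.7, np.float64(-0.021)) [330 179] [340 226]
```

The bookmark lies well placed on the notebook, about 3 mm from centre and 0.02 rad off. Next is the purple eraser.

```bash
python3 -m creep '[[0.034,0.0123,0,0,1],[0.034,0.0123,0.02,0,1],[0,0,0.03,0,1],[0,0,0.03,0,1],[0,0,0.03,0,1],[0,0,0.012,0,1],[0,0,0,0,1],[0,0,0,0,1]]' | head -2
python3 -c "
from h import *
plan(.5365,-.3825,.003,-.983+np.pi/2)"
```

```text
clock: 21.77
eef_pos: [0.5364, -0.3825, 0.0171]
t=21.8 pos=[ 0.5364 -0.3825  0.0171] yaw=-2.556 tilt=0.01 j6=1.83 shift mm=[ 0.  -0.1 14.1] turn=-0.002
```

```bash
python3 -m creep '[[0,0,0.008,0,1],[0,0,0.006,0,0.6],[0,0,0,0,0.2],[0,0,0,0,0],[0,0,0,0,0],[0,0,0,0,0],[0,0,0,0,0],[0,0,0,0,0]]' 40
python3 -m creep '[[0,0,-0.01,0,0],[0,0,-0.03,0,0],[0,0,-0.04,0,0],[0,0,-0.04,0,0],[0,0,-0.04,0,0],[0,0,0,-0.118,0],[0,0,0,-0.118,0],[0,0,0,-0.118,0]]'
python3 -m creep '[[0,0,0,-0.118,0],[0,0,0,-0.118,0],[0,0,0,-0.118,0],[0,0,0,-0.118,0],[0,0,0,-0.118,0],[0,0,0,0,0],[0,0,0,0,0]]'|head -2
python3 - <<'E'
from h import *
plan(.6,.1,.165)
im=viewer.snapshot("wrist");cv2.imwrite("pics/w11.png",im[150:340,130:390])
E
```

```text
clock: 22.43
eef_pos: [0.5367, -0.3829, 0.0037]
orientation: [0.0, 0.881, -0.473, 0.001]
ft_force: [0.2, 0.1, 3.9]
grip_width: 0.0208
gripper_force: 39.4
clock: 23.1
eef_pos: [0.5364, -0.3826, 0.165]
orientation: [0.001, 0.951, -0.308, 0.001]
ft_force: [-0.8, -0.1, -0.8]
grip_width: 0.0207
gripper_force: 39.1
clock: 23.68
eef_pos: [0.5361, -0.3824, 0.1633]
t=23.7 pos=[ 0.5361 -0.3824  0.1633] yaw=-1.616 tilt=0.01 j6=0.89 shift mm=[  42.  -484.8   -1.8]
```

View pics/w11.png

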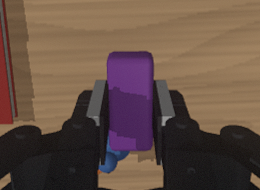

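The eraser is held, level and well centred.

```bash
python3 -m creep '[[0.0032,-0.0373,0,0,0],[0.0032,-0.0373,0,0,0],[0.0032,-0.0373,0,0,0],[0.0032,-0.0373,0,0,0],[0.0032,-0.0373,0,0,0],[0.0032,-0.0373,0,0,0],[0.0032,-0.0373,0,0,0],[0.0032,-0.0373,0,0,0]]' | head -2
python3 -m creep '[[0.0032,-0.0373,0,0,0],[0.0032,-0.0373,0,0,0],[0.0032,-0.0373,0,0,0],[0.0032,-0.0373,0,0,0],[0.0032,-0.0373,0,0,0],[0,0,0,0,0],[0,0,0,0,0],[0,0,0,0,0]]' | head -2
python3 - <<'E'
from h import *
plan(.5985,.2405,.1)
E
```

```text
clock: 24.4
eef_pos: [0.5742, -0.0836, 0.1632]
clock: 25.07
eef_pos: [0.598, 0.1, 0.1628]
t=25.1 pos=[0.598  0.1    0.1628] yaw=-1.613 tilt=0.06 j6=1.67 shift mm=[  -5.5 -140.4   62.7]
```

```bash
python3 -m creep '[[-0.0014,-0.035,0,0,0],[-0.0014,-0.035,0,0,0],[-0.0014,-0.035,0,0,0],[-0.0014,-0.035,0,0,0],[0,0,0.03,0,0],[0,0,0.03,0,0],[0,0,0,0,0],[0,0,0,0,0]]' | head -2
python3 -m creep '[[0,0,0.03,0,0],[0,0,0.03,0,0],[0,0,0.01,0,0],[0,0,0,0,0],[0,0,0,0,0],[0,0,0,0,0]]' | head -2
python3 - <<'E'
from h import *
plan(.5985,.2405,.0045)
E
```

```text
clock: 25.73
eef_pos: [0.5975, 0.2385, 0.1014]
clock: 26.23
eef_pos: [0.6005, 0.2404, 0.0352]
t=26.2 pos=[0.6005 0.2404 0.0352] yaw=-1.614 tilt=0.24 j6=1.89 shift mm=[-2.2 -0.  30.7]
```

```bash
python3 -m creep '[[-0.002,0,0.012,0,0],[0,0,0.012,0,0],[0,0,0.005,0,0],[0,0,0.0015,0,0],[0,0,0,0,0],[0,0,0,0,0]]'|egrep "eef|ft"
python3 -m creep '[[0,0,0,0,0.2],[0,0,0,0,0.45],[0,0,0,0,0.45],[0,0,-0.02,0,0.45],[0,0,-0.035,0,0.45],[0,0,-0.04,0,0.6],[0,0,-0.04,0,1],[0,0,-0.03,0,1]]'|egrep "eef|ft"
python3 -m creep '[[0,0.037,0,0,1],[0,0.037,0,0,1],[0,0.037,0,0,1],[0,0.037,0,0,1],[0,0.037,0,0,1],[0,0.037,0,0,1],[0,0,0,0,1],[0,0,0,0,1]]'|head -2
python3 - <<'E'
from h import *
c=cam("top");im=viewer.snapshot("top");s=viewer.snapshot("side")
for o,lo,hi,box,z in [("mat",(60,80,30),(90,255,160),(140,190,195,245),.003),("er",(125,60,40),(160,255,255),(130,130,220,220),.014),("green",(45,90,40),(75,255,255),(85,175,125,212),.014),("bird",(100,80,40),(122,255,255),(380,225,415,262),.025)]:
    for b in blobs(im,lo,hi,box)[:1]: print(o,rect(ray(c,b,z)))
m=.5*(np.array([.479,.228])+[.717,.2525]);print(m,proj(c,[*m,.014]))
cv2.imwrite("pics/end.png",np.hstack([cv2.resize(im[80:280,80:380],(450,300)),cv2.resize(s[110:310,130:340],(315,300))]))
E
```

```text
eef_pos: [0.5966, 0.2404, 0.0037]
ft_force: [-1.8, -0.4, 5.4]
eef_pos: [0.5976, 0.2408, 0.1708]
ft_force: [0.4, 0.6, -0.1]
clock: 28.07
eef_pos: [0.5873, 0.0168, 0.1674]
mat (array([0.4597, 0.2368]), 78.8, 40.6, np.float64(1.2))
er (array([0.5934, 0.237 ]), 48.2, 22.0, np.float64(-0.031))
green (array([0.5363, 0.3895]), 47.6, 22.0, np.float64(-0.162))
bird (array([ 0.4141, -0.3587]), 46.2, 36.2, np.float64(-0.214))
[0.598   0.24025] [[162.43303767 170.20681008]]
```

View pics/end.png

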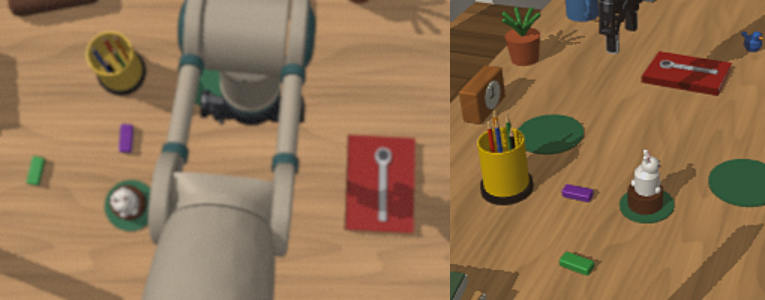

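The final view shows everything in place: the eraser is about 4 mm from midway, the rabbit is on the riser on the mat, the bookmark is on the notebook and the gripper is clear.

```bash
python3 -c "
from rig import workorder
print(workorder.finish_job())"
```

```text
the job is handed in; nothing more can be done
None
```

The job is handed in, with no verdict returned: the riser is on the mat with the rabbit on top, the purple eraser is about 4 mm from midway, and the bookmark is about 3 mm from the notebook's centre; I kept clear of the green eraser and the bird.

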